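Return the blue ultrasonic probe to its green rack

ROBOT

A 7-joint arm with a two-finger parallel gripper is mounted at the origin on the work surface. World frame = base frame: x ahead of the robot, y to its left, z up, the work surface at z = 0. Lengths are in m, angles in rad, forces in N, time in s.
With the tool pointing down it reaches from about 0.4 to 0.85 m from the base axis. Payload 10.4 kg.
Tool frame: the origin (TCP) lies on the mounting face of the last link; the fingertips stand 173 mm ahead of it and the grasp point (between the pads) lies 155 mm ahead of it; z points along the fingers, y is the line along which they close (so a half turn about z gives the same grasp; the last joint's range is limited). The gripper opens to 85 mm and grips with 20 to 120 N. Pads are 22 mm wide; open, the fingers measure 114 mm over their backs; the gripper's body (76 mm by 85 mm) begins 54 mm behind the grasp point. The pads swing forward as they close: fully open they stand 13 mm farther back than shut.
Start: joints at [-1.162, 0.332, -0.065, 1.46, 0.022, 1.35, -0.088], TCP at [0.262, 0.568, 0.405] pointing down, gripper open.
Joint ranges: [-2.6, 2.6], [-0.5, 2.12], [-1.47, 1.34], [0.16, 2.42], [-1.27, 4.41], [0.06, 2.06], [-2.6, 2.6]. Speed limits (rad/s): [2.22, 2.22, 2.79, 2.79, 3.14, 3.14, 3.14].

INTERFACE

Orientations are given as a unit quaternion [w, x, y, z].
In Python, from rig import monitor, capture, job gives the robot as it stands. The module is installed in compiled form; this text tells all that it offers.
- The arm moves only by the tool drive_tool, never from a script. Its argument "plan" is a list of rows, each a list of 7 numbers: the turn, a rotation vector about the tool's x, y, z in rad, then the shift along the tool's x, y, z in mm, then the finger opening in mm, from 0 to 85.4. A call has 1 to 12 rows; each row shifts and turns the commanded pose from where the row before left it, along the tool's axes as they then stand; what a row does not reach is not made up. A row lasts 1/8 s, in which the tool goes at most 62.5 mm and 10.7 degrees, less where a joint would pass 70% of its speed; a pose out of reach is approached as far as the arm can. A call is refused whole if a number of a shift passes 62.5 or a number of a turn 0.188, either way. A call with a gripper value outside its range is refused whole. The fingers move at their own pace and stop on an object; "force" is the grip in N (left out, the last holds). Time passes only in rows, so rows that do not move let the fingers close. It gives the time, the measured TCP pose, the force, the opening and the grip force at its end, in the units of the state.
- monitor.get_state(): the state, without advancing time (a new reading comes with each control period).
- capture(name): name is "side" or "top"; returns a dict with "image" (480x640x3 uint8, red, green, blue), "range_z" (480x640 float32, m along the optical axis (not along the pixel's ray), 0 where there is no reading), "mtx" (3x3 intrinsics, pixels), "R" (3x3) and "t" (3): a world point X has camera coordinates R X + t. Camera axes: x right, y down, z forward; pixel columns grow to the right and rows downward; lengths in m; the calibration is good to about 2 mm. A picture is of the moment at which its call begins.
- job.finish_job(): hands the job in; it is judged then, once.
The state is a dict: "clock": time; "joint_positions": joint angles; "joint_vel": joint speeds; "effort": joint torques, N m; "position": TCP position; "tool_rot": TCP orientation; "ft_force": force on the tool from outside, world axes, zero at the start; "moment": the same for the moment, N m; "opening": opening from 0.0 (shut) to 1.0 (fully open); "gripper_force": force on a finger pad.
Only numpy, scipy, OpenCV 4.12 (cv2) and the standard library are available. Lean on these libraries where they do the work, as an engineer would, in place of code of your own. Each camera call takes 0.05 s, during which the arm holds its last target. There are 200 camera calls.

TASK

Pick up the ultrasonic probe with the blue head, gripping its shaft at the balance point (the black band on the shaft close to the head) so that it lifts and carries level, and lay it gently in the empty green rack with its head in the wide saddle and its shaft in the narrow one. Leave the probe with the orange head where it is.

Things in the scene. Friction and masses are not known exactly. Their poses are not given: they have to be found in the camera images.
- probe_blue: Probe to move: titanium shaft, 16 mm round, 220 mm long, with a heavy blue round head, 44 mm across, 40 mm long, on one end; 0.5 kg. Origin: centre of the head. x is the axis, +x out of the head's free end; shaft from x = -20 to -240 mm; y, z may be turned about x. Balance point at x = -55 mm (black band). Starts level, axis 62 mm above the bench, in a white rest sized like the rack.
- probe_orange: Second probe, with an orange head, not to be moved. Same shape, size and axes as the blue one. It lies level in another white rest, its axis 62 mm above the bench.
- rack: Empty rack, fixed: green base plate 220 x 90 x 8 mm with two pale green V saddles (90 degree grooves along x). Origin: centre of the plate's underside on the bench, z up. Wide saddle, for the head: centred at x = +85 mm, 26 mm long, arm tips 57 mm high and 60 mm apart. Narrow saddle, for the shaft: x = -85 mm, 16 mm long, tips 69 mm high and 45 mm apart. Only the plate lies between them.
- rack_seat (a point): Point over the rack's wide saddle where the centre of the probe's head lies once seated, at x = 85, y = 0, z = 62 mm in the rack's frame. Axes as the rack's: the seated probe's +x (head end) points along +x, its shaft towards the narrow saddle.

How it is judged:
On the way:
1. the blue probe is lifted clear (its head's centre more than 100 mm above the bench), level within 10 degrees, gripped within 20 mm of its balance point (height (world z) of probe_blue above 0.1 m and angle between probe_blue's own x axis and vertical between 1.3963 and 1.7453 rad and x of the grasp point in the frame of probe_blue between -0.075 and -0.035 m), for 0.3 s.
At the end, for the whole second after the job is handed in: Blue probe at rest in the green rack, level and in line with it within 10 degrees, the head's centre within 15 mm along, 10 mm across and 8 mm in height of its place in the wide saddle (site rack_seat); orange probe within 15 mm of where it was (x of probe_blue in the frame of rack_seat between -0.015 and 0.015 m and y of probe_blue in the frame of rack_seat between -0.01 and 0.01 m and z of probe_blue in the frame of rack_seat between -0.008 and 0.008 m and angle between the x axis of probe_blue and the x axis of rack, either way round below 0.1745 rad and angle between probe_blue's own x axis and vertical between 1.3963 and 1.7453 rad and linear speed of probe_blue below 0.02 m/s and distance of probe_orange from where it was at the start of the episode below 0.015 m); the robot touches nothing.
It fails at once if the blue probe tips more than 20 degrees from level (not (angle between probe_blue's own x axis and vertical between 1.2208 and 1.9208 rad)).
It fails at once if the blue probe is dropped or pressed on the rack (more than 40 N) (contact force between probe_blue and rack above 40 N).
It fails at once if the orange probe is moved more than 15 mm (distance of probe_orange from where it was at the start of the episode above 0.015 m).
It also fails if it takes over 40 s, if anything falls off the work surface, if the arm or the gripper's body presses on something with over 40 N, if the wrist force passes 120 N, or if a joint passes its speed limit or range.

## Working session

There is one attempt and no reset: what is moved stays moved. The work goes in short steps, Python scripts to look and compute and a tool call to move; the robot and the scene stay as the last step left them, time stands still between calls to the robot, and variables do not carry over. Pictures are saved under pics/ and viewed, at most 10 in all, crops included, and the job is handed in when it is done.

Besides the shell and the picture viewer there is one more tool, called after "Call:" as a command line: name --pt "numbers of a row" for each row, then --argument value for the rest. drive_tool: Moves the arm, as the interface text tells. Its arguments: {"type":"object","properties":{"plan":{"type":"array"},"force":{"type":"number"}},"required":["plan"]}

```bash
mkdir -p pics; python3 - <<'E'
from rig import monitor, capture
import cv2,numpy as np
s=monitor.get_state();print({k:np.round(v,3).tolist() for k,v in s.items()})
for n in("top","side"):
    c=capture(n);cv2.imwrite(f"pics/{n}0.png",c["image"][:,:,::-1]);np.savez(f"/tmp/{n}0.npz",**c)
    print(n,(-c["R"].T@c["t"]).round(3),c["R"].round(2).tolist())
E
```

```text
{'clock': 0.0, 'joint_positions': [-1.162, 0.333, -0.065, 1.461, 0.022, 1.35, -0.088], 'joint_vel': [-0.0, -0.001, 0.001, 0.0, 0.0, 0.001, 0.002], 'effort': [-0.0, -62.545, 0.049, -39.16, 0.016, 0.01, 0.0], 'position': [0.262, 0.568, 0.404], 'tool_rot': [-0.0, 0.214, 0.977, -0.001], 'ft_force': [-0.016, -1.124, -0.536], 'moment': [-0.041, -0.005, 0.027], 'gripper_force': 0.0, 'opening': 0.999}
top [0.331 0.003 1.139] [[-0.06, -1.0, -0.01], [-0.98, 0.06, -0.2], [0.2, -0.01, -0.98]]
side [0.415 0.625 0.644] [[-0.97, -0.22, 0.01], [-0.16, 0.66, -0.74], [0.16, -0.72, -0.68]]
```

View pics/top0.png

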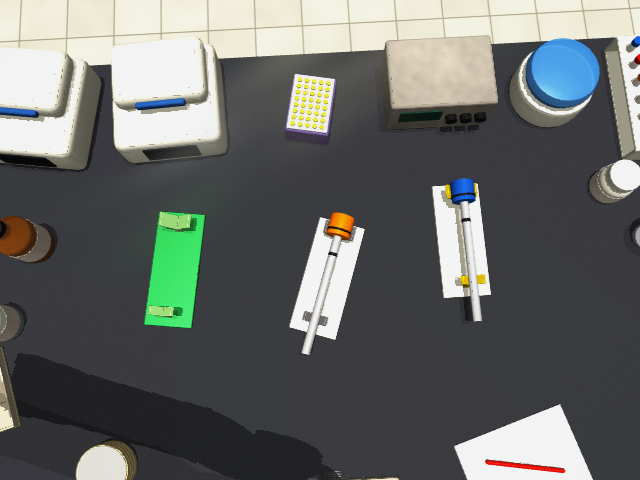

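View pics/side0.png

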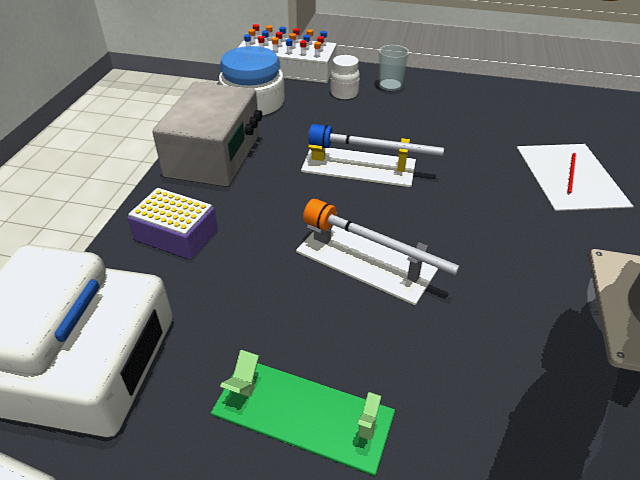

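```bash
cat > h.py <<'E'
import numpy as np,cv2
def cloud(c):
    v,u=np.mgrid[:480,:640];z=c["range_z"];K=c["mtx"]
    P=np.stack([(u-K[0,2])/K[0,0]*z,(v-K[1,2])/K[1,1]*z,z],-1)
    return (P-c["t"])@c["R"]
def hsv(c): return cv2.cvtColor(c["image"],cv2.COLOR_RGB2HSV)
def ax(P):  # centre, dir in xy
    m=P.mean(0);d=np.linalg.svd(P-m,full_matrices=False)[2][0];return m,d*np.sign(d[0])
def probe(c,W,H,box,hue):
    m=lambda M:M&(c["range_z"]>0)&(W[...,2]>.045)&(W[...,0]>box[0])&(W[...,0]<box[1])&(W[...,1]>box[2])&(W[...,1]<box[3])
    head=W[m((abs(H[...,0].astype(int)-hue)<8)&(H[...,1]>150)&(W[...,2]<.1))]
    shaft=W[m((H[...,1]<60)&(W[...,2]>.058)&(W[...,2]<.078))]
    return head,shaft
E
python3 - <<'E'
from h import *
for n in("top","side"):
    c=dict(np.load(f"/tmp/{n}0.npz"));W=cloud(c);H=hsv(c)
    px=dict(top=[(463,190),(466,219),(470,260),(476,318),(341,225),(175,268)],side=[(320,135),(346,140),(370,145),(440,151),(318,215),(300,410)])[n]
    for u,v in px: print(n,(u,v),W[v,u].round(4),H[v,u])
    g=(abs(H[...,0].astype(int)-68)<12)&(H[...,1]>150)&(abs(W[...,2]-.008)<.006)&(c["range_z"]>0)&(W[...,1]>.1)
    r=cv2.minAreaRect(W[g][:,:2].astype(np.float32)*1000);print("rack",r,g.sum(),W[g][:,2].mean())
    for s in (W,):
        p=(H[...,1]<150)&(H[...,1]>50)&(abs(H[...,0].astype(int)-45)<20)&(W[...,2]>.02)&(W[...,2]<.08)&(W[...,1]>.1)&(abs(W[...,:2]-np.array(r[0])/1000).max(-1)<.13)
        Q=W[p]
        for q in(Q[Q[:,0]>r[0][0]/1000],Q[Q[:,0]<r[0][0]/1000]): print("saddle",len(q),q.mean(0).round(4),np.ptp(q,axis=0).round(4),q[:,2].max())
    px0=W[px[1][1],px[1][0]]
    hd,sh=probe(c,W,H,(.2,.75,px0[1]-.08,px0[1]+.08),112)
    m,d=ax(sh[:,:2]);print("head",len(hd),hd.mean(0).round(4),hd.min(0).round(4),hd.max(0).round(4),"shaft",len(sh),m.round(4),d.round(4),np.ptp(sh@[*d,0]).round(4),((hd[:,:2]-m)@d).max(),((sh[:,:2]-m)@d).min())
E
```

```text
top (463, 190) [ 0.6154 -0.2613  0.0817] [108 226 228]
top (466, 219) [ 0.5635 -0.2643  0.0696] [165  10  49]
top (470, 260) [ 0.4878 -0.2644  0.0666] [ 15   2 234]
top (476, 318) [ 0.3833 -0.2637  0.0686] [ 23   5 226]
top (341, 225) [ 0.562  -0.0344  0.0845] [ 21 235 245]
top (175, 268) [0.5128 0.2847 0.0077] [ 68 189 229]
rack ((512.51806640625, 285.497314453125), (92.32615661621094, 219.84339904785156), 82.26713562011719) 4596 0.008235293390338946
saddle 447 [0.5962 0.2757 0.0447] [0.0324 0.0591 0.042 ] 0.06218434682057847
saddle 231 [0.4282 0.2975 0.0605] [0.0183 0.0442 0.0451] 0.0721743121966181
head 489 [ 0.6168 -0.2611  0.0771] [ 0.5977 -0.284   0.052 ] [ 0.6407 -0.243   0.0881] shaft 1053 [ 0.4871 -0.265 ] [1.     0.0074] 0.2626 0.1536085079316977 -0.10854791311769374
side (320, 135) [ 0.6169 -0.252   0.0742] [109 220 184]
side (346, 140) [ 0.5667 -0.2605  0.0651] [100  55  28]
side (370, 145) [ 0.5188 -0.2587  0.0622] [109  22  94]
side (440, 151) [ 0.3854 -0.2637  0.0664] [113  16 212]
side (318, 215) [ 0.5654 -0.0176  0.0756] [ 12 227 207]
side (300, 410) [0.5173 0.2846 0.0089] [ 68 176 196]
rack ((514.8025512695312, 284.4447937011719), (91.1807861328125, 222.067138671875), 82.28092956542969) 9946 0.008679231270753922
saddle 900 [0.5958 0.2706 0.0448] [0.0326 0.0607 0.0398] 0.05978895003136246
saddle 585 [0.4286 0.2953 0.0559] [0.0208 0.045  0.052 ] 0.07243007988199879
head 420 [ 0.6179 -0.2526  0.0736] [ 0.5985 -0.2763  0.0484] [ 0.641  -0.2412  0.0872] shaft 901 [ 0.489  -0.2627] [0.9999 0.0127] 0.2309 0.152088032958246 -0.10957414929276453
```

Call:
drive_tool --pt "0 0 -0.147 0 0 0 85" --pt "0 0 -0.147 0 0 0 85" --pt "0 0 -0.148 0 0 0 85" --pt "0 0 0 -33 -50 0 85" --pt "0 0 0 -33 -50 0 85" --pt "0 0 0 -33 -50 0 85" --pt "0 0 0 -33 -50 0 85" --pt "0 0 0 -33 -50 0 85" --pt "0 0 0 -33 -50 0 85" --pt "0 0 0 -33 -50 0 85" --pt "0 0 0 -33 -50 0 85" --pt "0 0 0 -33 -50 0 85" --force 60

```text
clock: 1.6
position: [0.5638, 0.119, 0.4045]
tool_rot: [-0.0, -0.005, 1.0, 0.0]
ft_force: [0.3, 0.2, 0.0]
opening: 0.997
gripper_force: 0.0
```

Call:
drive_tool --pt "0 0 0 0 -50 10 85" --pt "0 0 0 0 -50 10 85" --pt "0 0 0 0 -50 10 85" --pt "0 0 0 0 -50 10 85" --pt "0 0 0 0 -50 10 85" --pt "0 0 0 0 -50 10 85" --pt "0 0 0 0 -50 10 85" --pt "0 0 0 0 -33 10 85" --pt "0 0 0 0 0 10 85" --pt "0 0 0 0 0 0 85" --pt "0 0 0 0 0 0 85"

```text
clock: 2.98
position: [0.5675, -0.2609, 0.3149]
tool_rot: [0.0, -0.006, 1.0, 0.0]
ft_force: [0.6, -0.8, 0.3]
opening: 0.994
gripper_force: 0.0
```

```bash
python3 - <<'E'
from rig import capture
import cv2
c=capture("side");cv2.imwrite("pics/side1.png",c["image"][40:280,200:520,::-1].repeat(2,0).repeat(2,1))
E
```

```text
(no output)
```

View pics/side1.png

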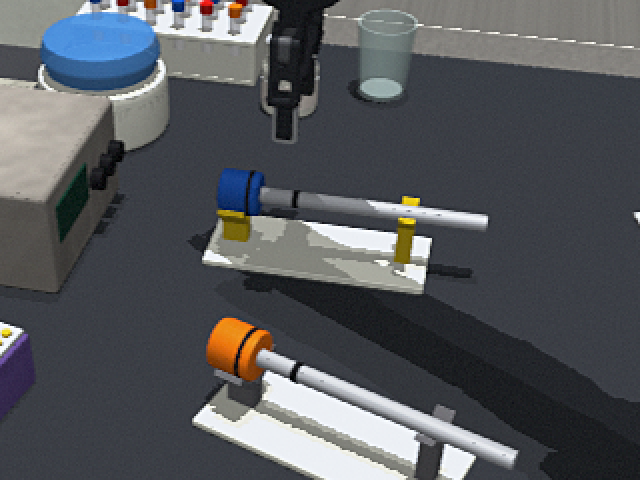

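The side view shows the open fingers (crop ~(285,125)) above the black band at (297,198), and the head at (240,190) is clear of them. Descending.

Call:
drive_tool --pt "0 0 0 3 -3 20 85" --pt "0 0 0 0 0 20 85" --pt "0 0 0 0 0 20 85" --pt "0 0 0 0 0 20 85" --pt "0 0 0 0 0 18 85" --pt "0 0 0 0 0 0 85" --pt "0 0 0 0 0 0 85"

```text
clock: 3.9
position: [0.5643, -0.2655, 0.2172]
tool_rot: [0.0, -0.005, 1.0, -0.0]
ft_force: [-0.5, -0.3, 1.2]
opening: 0.994
gripper_force: 0.0
```

```bash
python3 - <<'E'
from rig import capture,monitor
import cv2
from h import *
c=capture("side");cv2.imwrite("pics/side2.png",cv2.resize(c["image"][60:220,240:480,::-1],None,fx=3,fy=3))
s=monitor.get_state();p=s["position"];print(p)
for q in([.564,-.264,.062],[.619,-.2635,.062],[*p[:2],p[2]-.155]):
    X=c["mtx"]@(c["R"]@np.array(q)+c["t"]);print(((X[:2]/X[2]-[240,60])*3).round(0))
E
```

```text
[ 0.56440553 -0.26555059  0.21747381]
[323. 242.]
[241. 231.]
[323. 240.]
```

View pics/side2.png

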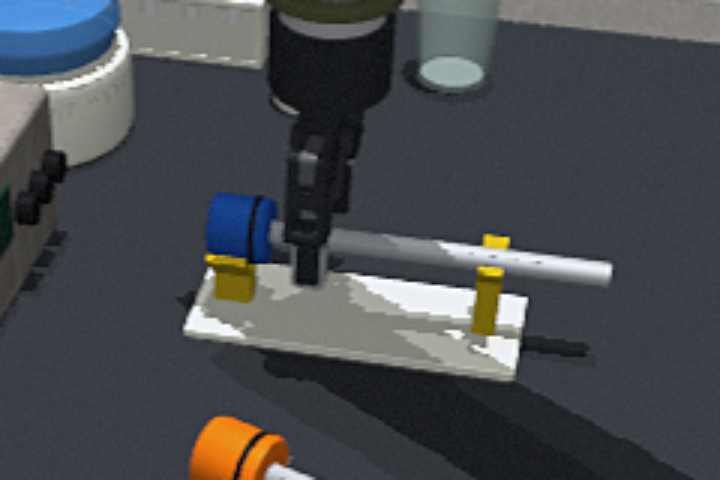

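The near finger (308,250) is in front of the shaft and hides the band, and the predicted grasp point (323,240) matches the band (323,242). Closing, then a lift.

Call:
drive_tool --pt "0 0 0 0 0 0 60" --pt "0 0 0 0 0 0 35" --pt "0 0 0 0 0 0 20" --pt "0 0 0 0 0 0 10" --pt "0 0 0 0 0 0 5" --pt "0 0 0 0 0 0 5" --pt "0 0 0 0 0 0 5" --pt "0 0 0 0 0 0 5" --force 90

```text
clock: 4.95
position: [0.5639, -0.2672, 0.2174]
tool_rot: [0.001, -0.004, 1.0, -0.001]
ft_force: [-0.0, -5.7, 1.3]
opening: 0.154
gripper_force: 87.7
```

Call:
drive_tool --pt "0 0 0 0 0 -5 5" --pt "0 0 0 0 0 -10 5" --pt "0 0 0 0 0 -15 5" --pt "0 0 0 0 0 -15 5" --pt "0 0 0 0 0 -15 5" --pt "0 0 0 0 0 -15 5" --pt "0 0 0 0 0 -10 5" --pt "0 0 0 0 0 0 5" --pt "0 0 0 0 0 0 5" --pt "0 0 0 0 0 0 5" --pt "0 0 0 0 0 0 5"

```text
clock: 6.32
position: [0.564, -0.2653, 0.3012]
tool_rot: [-0.0, -0.005, 1.0, 0.0]
ft_force: [0.5, -0.3, -3.9]
opening: 0.157
gripper_force: 87.8
```

```bash
cat > m.py <<'E'
from rig import capture,monitor
from h import *
import sys
c=capture("side");s=monitor.get_state();p=s["position"];print(p,s["opening"],s["gripper_force"])
cv2.imwrite("pics/%s.png"%sys.argv[1],c["image"][:,:,::-1])
W=cloud(c);H=hsv(c);near=(c["range_z"]>0)&(np.linalg.norm(W[...,:2]-p[:2],axis=-1)<.22)&(W[...,2]>.04)&(W[...,2]<p[2]-.1)
hd=W[near&(abs(H[...,0].astype(int)-110)<10)&(H[...,1]>150)&(W[...,0]>p[0]+.02)&(W[...,0]<p[0]+.1)]
sh=W[near&(H[...,1]<60)&(W[...,0]<p[0]-.04)&(abs(W[...,2]-(p[2]-.155))<.03)&(abs(W[...,1]-p[1])<.05)]
m,d=ax(sh);t=(sh-m)@d;print("head",len(hd),hd.mean(0),"xmax",hd[:,0].max(),hd[:,2].max(),"shaft",len(sh),m,d,"rear",m+d*t.min())
E
python3 m.py s3
```

```text
[ 0.5640123  -0.26526766  0.30132339] 0.1600940528218543 87.74978756904602
head 496 [ 0.61779058 -0.24915605  0.15558362] xmax 0.6414348488417179 0.17068686479145023 shaft 728 [ 0.45057789 -0.2604844   0.15025726] [ 9.99947126e-01  1.02832184e-02 -3.91267716e-05] rear [ 0.37861575 -0.26122444  0.15026008]
```

View pics/s3.png

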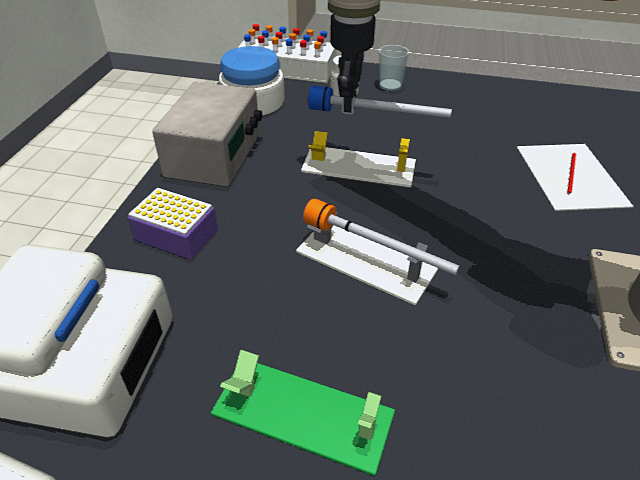

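Blue probe at about (318,98) hangs level (pitch ~0), with orange undisturbed at (320,215). Carrying it over to the rack.

Call:
drive_tool --pt "0 0 0 0 10 -10 5" --pt "0 0 0 0 25 -10 5" --pt "0 0 0 2 40 -10 5" --pt "0 0 0 2 50 0 5" --pt "0 0 0 2 55 0 5" --pt "0 0 0 2 55 0 5" --pt "0 0 0 2 55 0 5" --pt "0 0 0 2 55 0 5" --pt "0 0 0 2 55 0 5" --pt "0 0 0 1 50 0 5" --pt "0 0 0 0 40 0 5" --pt "0 0 0 0 25 0 5"

```text
clock: 7.88
position: [0.5428, 0.2526, 0.3325]
tool_rot: [0.0, -0.007, 1.0, 0.001]
ft_force: [1.3, -1.1, -3.9]
opening: 0.154
gripper_force: 88.1
```

Call:
drive_tool --pt "0 0 0 0 15 0 5" --pt "0 0 0 0 10 0 5" --pt "0 0 0.04 0 6 0 5" --pt "0 0 0.05 0 0 0 5" --pt "0 0 0.05 0 0 0 5" --pt "0 0 0 0 0 0 5" --pt "0 0 0 0 0 0 5" --pt "0 0 0 0 0 0 5"

```text
clock: 8.88
position: [0.5436, 0.2803, 0.3318]
tool_rot: [0.0, 0.065, 0.998, 0.0]
ft_force: [-0.4, 0.2, -3.5]
opening: 0.156
gripper_force: 88.1
```

```bash
python3 m.py s4; python3 - <<'E'
from rig import monitor;print(monitor.get_state()["tool_rot"])
E
```

```text
[0.54354965 0.28036779 0.33178226] 0.15389705954752764 88.05384635925293
head 1109 [0.6003039  0.28403451 0.19075051] xmax 0.6194707194836951 0.2011040830531924 shaft 2236 [0.42966765 0.29945071 0.18203443] [ 9.91457850e-01 -1.30425618e-01  7.00201975e-04] rear [0.36028387 0.3085781  0.18198543]
[3.98097574e-05 6.47322362e-02 9.97902667e-01 5.12496127e-05]
```

View pics/s4.png

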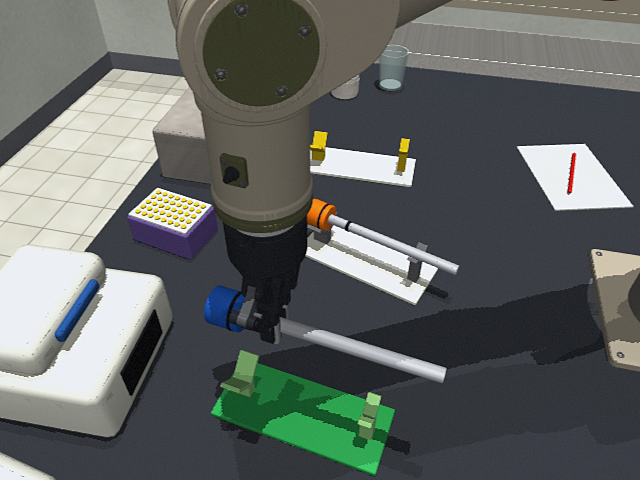

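Probe is level, aligned at −0.131 rad over the rack, with its head at (225,307) above the wide saddle (240,372). Lowering to about 8 mm above seating.

Call:
drive_tool --pt "0 0 0 0 0 8 5" --pt "0 0 0 0 0 15 5" --pt "0 0 0 0 0 20 5" --pt "0 0 0 0 0 20 5" --pt "0 0 0 0 0 18 5" --pt "0 0 0 0 0 12 5" --pt "0 0 0 0 0 6 5" --pt "0 0 0 0 0 4 5" --pt "0 0 0 0 0 0 5" --pt "0 0 0 0 0 0 5" --pt "0 0 0 0 0 0 5" --pt "0 0 0 0 0 0 5"

```text
clock: 10.42
position: [0.5436, 0.2805, 0.2289]
tool_rot: [0.0, 0.065, 0.998, 0.0]
ft_force: [0.7, 0.3, -2.7]
opening: 0.154
gripper_force: 88.1
```

```bash
python3 m.py s5; python3 -c "
import cv2;i=cv2.imread('pics/s5.png')[290:480,180:440];cv2.imwrite('pics/s5c.png',cv2.resize(i,None,fx=3,fy=3))"
```

```text
[0.54353072 0.28057466 0.22887828] 0.153728961846419 88.05364608764648
head 970 [0.59949518 0.28300356 0.08963396] xmax 0.6215751191345842 0.09828452999340509 shaft 1817 [0.429629   0.29908693 0.07938288] [ 0.99154054 -0.12979072  0.00131394] rear [0.36038314 0.30815108 0.07929112]
```

View pics/s5c.png

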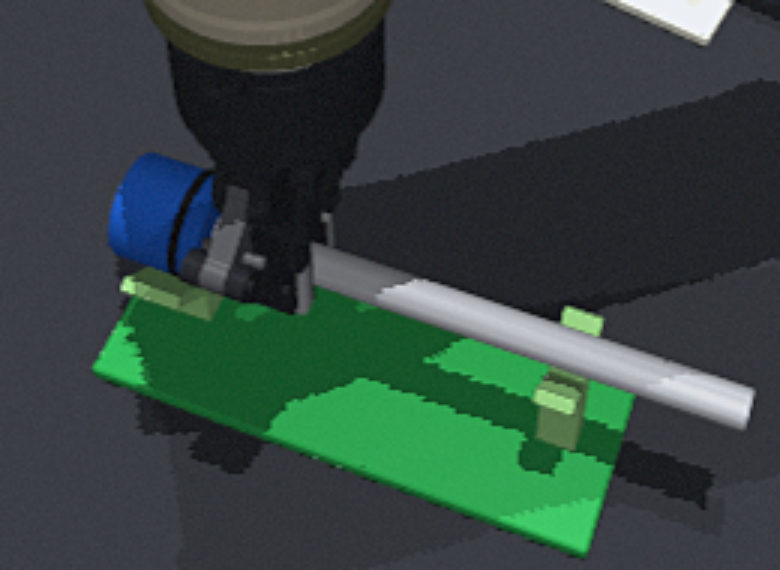

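The shaft lies between the narrow saddle's tips, (580,320) and (555,395), and the head is over the wide saddle. Lowering slowly.

Call:
drive_tool --pt "0 0 0 0 0 2 5" --pt "0 0 0 0 0 2 5" --pt "0 0 0 0 0 2 5" --pt "0 0 0 0 0 1 5" --pt "0 0 0 0 0 1 5" --pt "0 0 0 0 0 1 5" --pt "0 0 0 0 0 0 5" --pt "0 0 0 0 0 0 5"

```text
clock: 11.48
position: [0.5435, 0.2805, 0.2198]
tool_rot: [0.0, 0.065, 0.998, 0.0]
ft_force: [0.3, -0.9, -4.0]
opening: 0.151
gripper_force: 88.1
```

Call:
drive_tool --pt "0 0 0 0 0 1 5" --pt "0 0 0 0 0 0 5" --pt "0 0 0 0 0 0 5"

```text
clock: 11.85
position: [0.5435, 0.2805, 0.2187]
tool_rot: [0.0, 0.065, 0.998, 0.0]
ft_force: [-0.4, -1.1, -3.7]
opening: 0.156
gripper_force: 88.1
```

Call:
drive_tool --pt "0 0 0 0 0 1 5" --pt "0 0 0 0 0 0 5" --pt "0 0 0 0 0 0 5"

```text
clock: 12.22
position: [0.5437, 0.2802, 0.2182]
tool_rot: [0.0, 0.065, 0.998, -0.0]
ft_force: [-3.8, -3.4, 6.2]
opening: 0.156
gripper_force: 88.9
```

Call:
drive_tool --pt "0 0 0 0 -0.5 0 5" --pt "0 0 0 0 0 0 5" --pt "0 0 0 0 0 0 5" --force 20

```text
clock: 12.6
position: [0.5436, 0.28, 0.218]
tool_rot: [0.0, 0.065, 0.998, 0.0]
ft_force: [-2.4, -2.4, 5.4]
opening: 0.152
gripper_force: 88.9
```

Call:
drive_tool --pt "0 0 0 0 0 0 18" --pt "0 0 0 0 0 0 22" --pt "0 0 0 0 0 0 28" --pt "0 0 0 0 0 0 45" --pt "0 0 0 0 0 0 65" --pt "0 0 0 0 0 0 85" --pt "0 0 0 0 0 0 85" --pt "0 0 0 0 0 0 85" --pt "0 0 0 0 0 0 85"

```text
clock: 13.72
position: [0.5435, 0.28, 0.2177]
tool_rot: [0.0, 0.065, 0.998, 0.0]
ft_force: [0.6, -0.6, 0.4]
opening: 0.997
gripper_force: 0.0
```

Call:
drive_tool --pt "0 0 0 0 0 -5 85" --pt "0 0 0 0 0 -15 85" --pt "0 0 0 0 0 -25 85" --pt "0 0 0 0 0 -40 85" --pt "0 0 0 0 0 -40 85" --pt "0 0 0 0 0 -30 85" --pt "0 0 0 0 0 -15 85" --pt "0 0 0 0 0 0 85" --pt "0 0 0 0 0 0 85" --pt "0 0 0 0 0 0 85"

```text
clock: 14.98
position: [0.5433, 0.2799, 0.3864]
tool_rot: [-0.001, 0.065, 0.998, -0.001]
ft_force: [0.1, -0.3, -0.2]
opening: 1.0
gripper_force: 0.0
```

```bash
python3 - <<'E'
from rig import capture
from h import *
c=capture("side");cv2.imwrite("pics/end.png",c["image"][:,:,::-1]);W=cloud(c);H=hsv(c)
b=(c["range_z"]>0)&(abs(W[...,1]-.285)<.07)&(W[...,2]>.045)&(W[...,2]<.1)
hd=W[b&(abs(H[...,0].astype(int)-110)<10)&(H[...,1]>150)]
sh=W[b&(H[...,1]<60)&(W[...,2]>.055)&(W[...,0]<.57)]
m,d=ax(sh);t=(sh-m)@d;print(hd[:,0].max(),hd[:,2].max(),m,d,m+d*t.min(), "at head",m+d*((.598-m[0])/d[0]))
E
```

```text
0.729706656946633 0.08708100195439641 [0.45915055 0.29436537 0.06802187] [ 0.99130744 -0.13155853  0.00138391] [0.36028503 0.30748602 0.06788385] at head [0.598      0.27593836 0.06821571]
```

View pics/end.png

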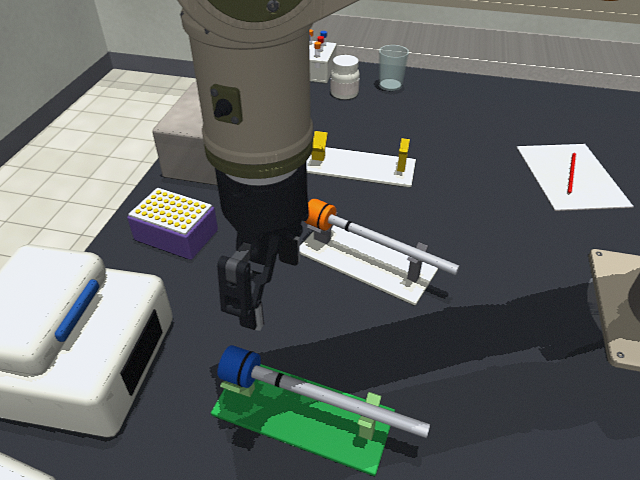

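The blue probe is seated in both saddles: head at (240,367), shaft over the narrow saddle at (370,405). It is level, its axis lies at −0.132 rad against about −0.135 for the rack, and its rear end is where it should be. Orange is unmoved at (320,215) and the gripper is clear.

```bash
python3 -c "
from rig import job;print(job.finish_job())"
```

```text
the job is handed in; nothing more can be done
None
```

The blue probe was gripped at its black band, lifted level and laid in the green rack, head in the wide saddle and shaft in the narrow one; the orange probe looked unmoved, and I handed the job in at about 15 s without a verdict coming back.

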